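Put the clay tools back on their shadow boards

TASK

Tidy the clay tools on the bench: lay each of the four tools on the white shadow board that bears its own dark outline, centred on the outline and lined up with it, the stamp standing upright on its disc. Set the tools down rather than dropping them, and leave the jar and the bowl where they are.

Things in the scene. Friction and masses are not known exactly. Their poses are not given: they have to be found in the camera images.
- loop_tool: Double-ended loop tool: dark brown wooden handle, 16 wide (x) x 90 long (y) x 14 mm high, with a brass ferrule and a flat steel wire loop (30 mm wide) at each end, 150 mm long overall, the same both ways round. Lies flat on the bench. Origin at the centre of its underside; y along its length, z up. 35 to 70 g; grip the handle across x.
- rib: Green plastic rib: flat slab with straight sides and half-round ends, 54 wide (x) x 105 long (y) x 12 mm thick, a dark dot in its middle, the same both ways round. Lies flat on the bench. Origin at the centre of its underside; y along its length, z up. 40 to 85 g; grip across x.
- sanding_block: Orange sanding block with a 6 mm black sole, 50 wide (x) x 85 long (y) x 26 mm high, the same both ways round. Lies on its sole on the bench. Origin at the centre of its underside; y along its length, z up. 85 to 170 g; grip across x.
- stamp: Round clay stamp: reddish fired-clay disc of 50 mm diameter and 14 mm height with a pale wooden handle of 22 mm diameter standing on its centre up to 50 mm height. Stands on its disc on the bench. Origin at the centre of its underside, z up; its yaw does not matter. 85 to 170 g; grip the handle, from any side.
- board_loop: Fixed white board, 90 (x) x 170 (y) mm and 10 mm thick, lying flat on the bench; origin at the centre of its underside (its top is 10 mm above), z up. Flat dark painted outline centred on it: the loop tool's, a slim bar along y (26 mm wide) with a wider square (40 mm) at each end, 162 mm long, like a dumb-bell. The loop tool belongs here, lengthwise along y, either way round.
- board_rib: Fixed white board, 90 (x) x 170 (y) mm and 10 mm thick, lying flat on the bench; origin at the centre of its underside (its top is 10 mm above), z up. Flat dark painted outline centred on it: the rib's, straight sides and half-round ends, 64 (x) x 115 (y) mm. The rib belongs here, lengthwise along y, either way round.
- board_block: Fixed white board, 90 (x) x 170 (y) mm and 10 mm thick, lying flat on the bench; origin at the centre of its underside (its top is 10 mm above), z up. Flat dark painted outline centred on it: the sanding block's, a rectangle with square corners, 60 (x) x 95 (y) mm. The sanding block belongs here, sole down, lengthwise along y, either way round.
- board_stamp: Fixed white board, 90 (x) x 170 (y) mm and 10 mm thick, lying flat on the bench; origin at the centre of its underside (its top is 10 mm above), z up. Flat dark painted outline centred on it: the stamp's, a disc of 60 mm diameter. The stamp belongs here, standing upright on its disc.
- jar: Bystander: glass jar with white lid and paper label, 64 mm diameter, 100 mm high, standing at the left of the work; origin at the centre of its underside. To be left alone.
- bowl: Bystander: blue ceramic bowl, 90 mm across the rim, 45 mm high, standing beyond the boards; origin at the centre of its underside. To be left alone.
Not all that is in view belongs to the job. Of the things like the rib, leave any that is grey, red or yellow; of the rest the smaller one is meant.

How it is judged:
At the end, for the whole second after the job is handed in: Each tool is released and at rest on its own board: centre within 12 mm of the board's centre, underside 6 to 15 mm above the bench, upright within 0.12 rad, and (all but the stamp) its length within 0.2 rad of the outline's, either way round (horizontal distance between loop_tool and board_loop below 0.012 m and z of loop_tool in the frame of board_loop between 0.006 and 0.015 m and angle between each of loop_tool, rib, sanding_block, stamp's own z axis and vertical below 0.12 rad and linear speed of each of loop_tool, rib, sanding_block, stamp below 0.02 m/s and angular speed of each of loop_tool, rib, sanding_block, stamp below 0.2 rad/s and angle between the y axis of loop_tool and the y axis of board_loop, either way round below 0.2 rad and horizontal distance between rib and board_rib below 0.012 m and z of rib in the frame of board_rib between 0.006 and 0.015 m and angle between the y axis of rib and the y axis of board_rib, either way round below 0.2 rad and horizontal distance between sanding_block and board_block below 0.012 m and z of sanding_block in the frame of board_block between 0.006 and 0.015 m and angle between the y axis of sanding_block and the y axis of board_block, either way round below 0.2 rad and horizontal distance between stamp and board_stamp below 0.012 m and z of stamp in the frame of board_stamp between 0.006 and 0.015 m); the robot touches nothing.
It fails at once if a tool is dropped or thrown: not held, with its underside more than 50 mm above the bench ((height (world z) of loop_tool above 0.05 m and contact force between loop_tool and the fingers below 0.02 N) or (height (world z) of rib above 0.05 m and contact force between rib and the fingers below 0.02 N) or (height (world z) of sanding_block above 0.05 m and contact force between sanding_block and the fingers below 0.02 N) or (height (world z) of stamp above 0.05 m and contact force between stamp and the fingers below 0.02 N)).
It fails at once if the jar is shifted by more than 30 mm or tipped over (distance of jar from where it was at the start of the episode above 0.03 m or angle between jar's own z axis and vertical above 0.4 rad).
It fails at once if the bowl is shifted by more than 30 mm or tipped over (distance of bowl from where it was at the start of the episode above 0.03 m or angle between bowl's own z axis and vertical above 0.4 rad).
It also fails if it takes over 109 s, if anything falls off the work surface, if the arm or the gripper's body presses on something with over 40 N, if the wrist force passes 120 N, or if a joint passes its speed limit or range.

ROBOT

A 6-joint arm with a two-finger parallel gripper is mounted at the origin on the work surface. World frame = base frame: x ahead of the robot, y to its left, z up, the work surface at z = 0. Lengths are in m, angles in rad, forces in N, time in s.
With the tool pointing down it reaches from about 0.15 to 0.775 m from the base axis. Payload 6.1 kg.
Tool frame: the origin (TCP) lies midway between the tips of the shut fingers; the grasp point (between the pads) lies 19 mm behind it (pinch_z is the distance from the TCP to the grasp point, in m); z points along the fingers, y is the line along which they close (so a half turn about z gives the same grasp; the last joint's range is limited). The gripper opens to 85 mm and grips with 20 to 120 N. Pads are 22 mm wide; open, the fingers measure 114 mm over their backs; the gripper's body (76 mm by 85 mm) begins 54 mm behind the grasp point. The pads swing forward as they close: fully open they stand 13 mm farther back than shut.
Start: joints at [-1.311, 0.126, -0.04, 1.405, 0, 1.571], TCP at [0.135, -0.507, 0.231] pointing down, gripper open.
Joint ranges: [-2.72, 2.72], [-0.95, 1.95], [-1.27, 1.35], [-1.78, 2.02], [-1.46, 1.47], [-3.14, 3.14]. Speed limits (rad/s): [2.39, 2.39, 3.01, 3.14, 3.14, 3.14].

INTERFACE

Orientations are given as a unit quaternion [w, x, y, z].
In Python, from cell import * gives the robot as it stands.
- The arm moves only by the tool move_arm, never from a script. Its argument "steps" is a list of rows, each an object of numbers: "x", "y", "z": the shift along the tool's x, y, z in m; "roll": the turn about the tool's z in degrees; "jaw": the opening, from -1 (shut) to 1 (fully open). In form: [{"x": .., "y": .., "z": .., "roll": .., "jaw": ..}, ...]. A call has 1 to 10 rows; each row is the pose to reach, as a shift and turn from the pose commanded when the call began, along the tool's axes at that moment; what a row does not reach only later rows make up. A row lasts 1/8 s, in which the tool goes at most 62.5 mm and 10.7 degrees, less where a joint would pass 70% of its speed; a pose out of reach is approached as far as the arm can. A call with a gripper value outside its range is refused whole. The fingers move at their own pace and stop on an object; "grip_force" is the grip in N (left out, the last holds). Time passes only in rows, so rows that repeat a pose let the fingers close. It gives the time, the measured TCP pose, the force, the opening and the grip force at its end, in the units of the state.
- get_obs(): the state, without advancing time (a new reading comes with each control period).
- read_camera(name): name is "scene" or "top" or "wrist"; returns a dict with "frame" (400x640x3 uint8, blue, green, red), "mtx" (3x3 intrinsics, pixels), "rvec" (rotation vector, rad) and "tvec" (3), from world to camera coordinates, as OpenCV has them; the wrist camera has in their place "hand_eye" (4x4, takes a point from camera to tool coordinates, whose origin is the TCP and whose axes are the flange's). Camera axes: x right, y down, z forward; pixel columns grow to the right and rows downward; lengths in m; the calibration is good to about 2 mm. A picture is of the moment at which its call begins: read the wrist's pose just before it. There is no depth.
- job_done(): hands the job in; it is judged then, once.
The state is a dict: "time_s": time; "joint_positions": joint angles; "dq": joint speeds; "joint_efforts": joint torques, N m; "eef_pos": TCP position; "tool_rot": TCP orientation; "ft_force": force on the tool from outside, world axes, zero at the start; "ft_torque": the same for the moment, N m; "grip_width": finger opening in m; "grasp_force": force on a finger pad.
Only numpy, scipy, OpenCV 4.12 (cv2) and the standard library are available. Lean on these libraries where they do the work, as an engineer would, in place of code of your own. Each camera call takes 0.05 s, during which the arm holds its last target. There are 200 camera calls.

## Working session

There is one attempt and no reset: what is moved stays moved. The work goes in short steps, Python scripts to look and compute and a tool call to move; the robot and the scene stay as the last step left them, time stands still between calls to the robot, and variables do not carry over. Pictures are saved under pics/ and viewed, at most 14 in all, crops included, and the job is handed in when it is done.

Besides the shell and the picture viewer there is one more tool, called as name(argument=value, ...), one argument or row to a line, values as JSON. move_arm: Moves the arm, as the interface text tells. Its arguments: {"type":"object","properties":{"steps":{"type":"array","items":{"type":"object","properties":{"x":{"type":"number"},"y":{"type":"number"},"z":{"type":"number"},"roll":{"type":"number"},"jaw":{"type":"number"}}}},"grip_force":{"type":"number"}},"required":["steps"]}

```bash
mkdir -p pics; ls
python3 - <<'E'
from cell import *
import cv2
o=get_obs();print(o)
for n in("top","scene"):
    r=read_camera(n);cv2.imwrite(f"pics/{n}0.png",r["frame"]);print(n,r["mtx"],r["rvec"],r["tvec"])
w=read_camera("wrist");print(w["hand_eye"],w["mtx"])
E
```

```text
pics
{'time_s': 0.0, 'joint_positions': array([-1.31099005e+00,  1.26386075e-01, -4.05953700e-02,  1.40540971e+00,
       -9.32228280e-06,  1.57076505e+00]), 'dq': array([ 0.00153074, -0.00231619,  0.00024474,  0.00031821,  0.00170049,
       -0.00152947]), 'joint_efforts': array([ 8.23588221e-05, -4.35918438e+01,  3.52920699e+01,  1.73306064e-02,
        4.64192055e-06,  5.03146239e-06]), 'eef_pos': array([ 0.13476194, -0.50698884,  0.23053107]), 'tool_rot': array([-7.90093674e-04,  9.91572104e-01,  1.29553568e-01, -1.07905063e-04]), 'ft_force': array([ 0.71411348, -0.0092256 , -0.3157763 ]), 'ft_torque': array([-0.04542289,  0.03451603, -0.00809103]), 'grasp_force': 0.0, 'grip_width': 0.08553975993515499}
top [[400.79378274   0.         315.78845683]
 [  0.         400.79378274 195.49811904]
 [  0.           0.           1.        ]] [ 2.16563883 -2.14648183  0.12588631] [0.15231591 0.53918411 1.06067914]
scene [[413.60740959   0.         324.01210227]
 [  0.         413.60740959 203.05134646]
 [  0.           0.           1.        ]] [ 0.68722177  2.51234946 -1.28098318] [ 0.3671426  -0.19605512  1.62574608]
[[-8.92170771e-05 -9.49688840e-01 -3.13194985e-01  7.99335669e-02]
 [ 9.99999201e-01  3.10318646e-04 -1.22582793e-03 -4.03638942e-04]
 [ 1.26134535e-03 -3.13194844e-01  9.49688053e-01 -1.41671103e-01]
 [ 0.00000000e+00  0.00000000e+00  0.00000000e+00  1.00000000e+00]] [[331.33638595   0.         316.00137427]
 [  0.         331.33638595 191.95822185]
 [  0.           0.           1.        ]]
```

View pics/top0.png

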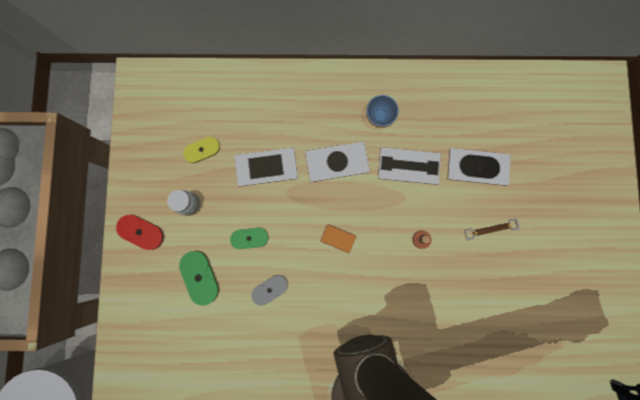

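View pics/scene0.png

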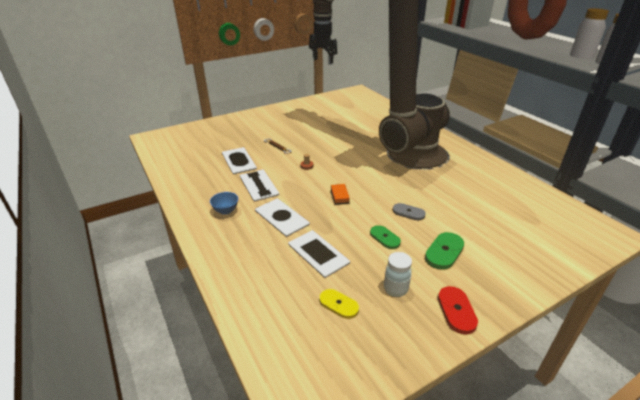

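The top view shows the boards in a row: block (266,167), stamp (337,161), loop (409,166) and rib (479,167). The tools are the small green rib (249,238), the block (338,238), the stamp (422,239) and the loop tool (492,229). The larger green rib and the yellow, grey and red ones stay where they are.

```bash
cat > h.py <<'E'
from cell import *
import cv2, numpy as np
from scipy.spatial.transform import Rotation as R
def cam(name):
    if name=="wrist":
        o=get_obs(); r=read_camera(name)
        T=np.eye(4); q=o["tool_rot"]; T[:3,:3]=R.from_quat([q[1],q[2],q[3],q[0]]).as_matrix(); T[:3,3]=o["eef_pos"]
        T=T@r["hand_eye"]; return r["frame"],r["mtx"],T[:3,:3],T[:3,3]
    r=read_camera(name); M=cv2.Rodrigues(np.array(r["rvec"],float))[0]
    return r["frame"],r["mtx"],M.T,-M.T@np.array(r["tvec"]).ravel()
def plane(px,c,z):
    px=np.asarray(px,float).reshape(-1,2)
    d=np.c_[px,np.ones(len(px))]@np.linalg.inv(c[1]).T@c[2].T
    return c[3]+d*((z-c[3][2])/d[:,2])[:,None]
def yawof(xy):  # long axis of world points; angle of length axis from world x, mod 180
    (cx,cy),_,_=cv2.minAreaRect(xy.astype(np.float32)*1000)
    b=cv2.boxPoints(cv2.minAreaRect(xy.astype(np.float32)*1000))
    e=[b[1]-b[0],b[2]-b[1]]; n=[np.linalg.norm(v) for v in e]; v=e[int(n[1]>n[0])]
    return cx/1000,cy/1000,np.degrees(np.arctan2(v[1],v[0]))%180,max(n),min(n)
def blobs(mask,c,z,amin):
    out=[]
    for k in cv2.findContours(mask.astype(np.uint8),cv2.RETR_EXTERNAL,cv2.CHAIN_APPROX_NONE)[0]:
        if cv2.contourArea(k)<amin: continue
        p=plane(k.reshape(-1,2),c,z)[:,:2]; m=cv2.moments(k)
        g=plane([m["m10"]/m["m00"],m["m01"]/m["m00"]],c,z)[0]
        out.append((np.round([m["m10"]/m["m00"],m["m01"]/m["m00"]],1),np.round(g[:2],4),np.round(yawof(p),4)))
    return out
def tool():
    o=get_obs(); q=o["tool_rot"]; M=R.from_quat([q[1],q[2],q[3],q[0]]).as_matrix()
    return o,M
def goto(x,y,yclose=None):
    "print shift in tool axes to world x,y and roll so the closing axis has yaw yclose (deg)"
    o,M=tool(); d=M.T@(np.array([x,y,0])-o["eef_pos"]*[1,1,0])
    s=f"tool dx {d[0]:.4f} dy {d[1]:.4f} z_now {o['eef_pos'][2]:.4f} t {o['time_s']:.2f}"
    if yclose is not None:
        a=np.degrees(np.arctan2(M[1,1],M[0,1])); r=-((yclose-a+90)%180-90); s+=f" roll {r:.1f} (closing now {a:.1f}) q6 {np.degrees(o['joint_positions'][5]):.0f}"
    print(s)
E
python3 - <<'E'
from h import *
c=cam("top"); f=c[0]; hsv=cv2.cvtColor(f,cv2.COLOR_BGR2HSV); H,S,V=cv2.split(hsv)
roi=np.zeros(H.shape,bool); roi[130:310,110:540]=1
def show(n,m,z,a=30):
    print(n); [print("  ",*b) for b in blobs(m&roi,c,z,a)]
show("green",(H>40)&(H<85)&(S>90),.012)
show("orange/red",((H<14)|(H>172))&(S>120),.02)
show("white",(S<40)&(V>140),.01,400)
show("dark",(V<70),.01,20)
print("cam",c[3])
for p in[(266,167),(338,238),(422,242),(492,229),(520,300)]: print(p,hsv[p[1],p[0]])
cv2.imwrite("pics/crop.png",cv2.resize(f[205:260,390:540],None,fx=5,fy=5))
E
```

```text
green
   [198.4 277.6] [0.3129 0.4742] [  0.3134   0.4745  24.1973 147.7813  78.8997]
   [248.7 238.1] [0.4209 0.3405] [  0.421    0.3401  97.2179 100.1759  50.9129]
orange/red
   [420.1 239.2] [ 0.4219 -0.1279] [ 0.4226 -0.1318 90.5166 46.3307 43.3218]
   [492.2 228.6] [ 0.4525 -0.3253] [  0.4525  -0.3251 102.6305  82.7644  11.4359]
   [139.1 232. ] [0.4347 0.6401] [  0.4353   0.6402  64.785  135.407   70.4841]
white
   [408.3 175.9] [ 0.5982 -0.1016] [ 6.096000e-01 -1.028000e-01  8.468200e+01  1.699323e+02  5.146380e+01]
   [479.2 166.3] [ 0.6271 -0.3009] [  0.6273  -0.301   84.1709 170.0102  89.318 ]
   [410.1 154.6] [ 0.659  -0.1077] [ 6.528000e-01 -1.067000e-01  8.211160e+01  1.702633e+02  4.559070e+01]
   [265.5 166.4] [0.622  0.2996] [  0.6226   0.2993  98.1772 170.7725  89.8474]
   [336.8 161.2] [0.6386 0.0989] [6.39000e-01 9.84000e-02 9.99811e+01 1.70246e+02 8.98826e+01]
dark
   [197.7 277.6] [0.3128 0.4767] [ 0.3129  0.4773 90.5487 13.8238 13.3835]
   [409.6 165.2] [ 0.6286 -0.1058] [ 6.28900e-01 -1.05400e-01  8.47991e+01  1.56083e+02  3.45351e+01]
   [479.4 166.2] [ 0.6276 -0.3013] [  0.6278  -0.3004  84.008  107.4191  58.9315]
   [265.4 166.2] [0.6225 0.2998] [ 0.6226  0.2998 98.22   89.1713 54.947 ]
   [336.9 161. ] [0.6391 0.0985] [ 0.6391  0.0984  0.3134 51.6664 50.7384]
cam [0.40486464 0.15080612 1.11906301]
(266, 167) [25 54 52]
(338, 238) [ 15 165 165]
(422, 242) [ 15 108  87]
(492, 229) [ 12 140  80]
(520, 300) [ 30  63 166]
```

View pics/crop.png

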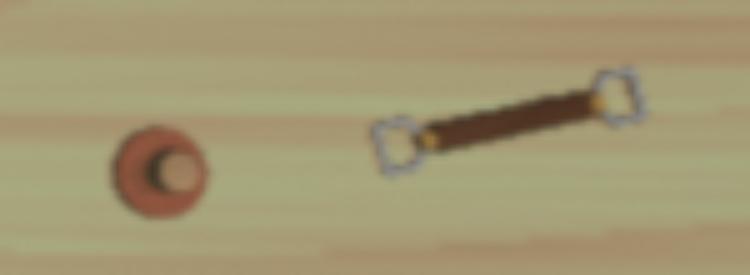

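The crop shows the stamp's disc centred at full-image px (422,239), with its handle leaning right by perspective, and the loop tool running from (469,234) to (514,224).

Run:
```python
from h import *
c=cam("top"); H,S,V=cv2.split(cv2.cvtColor(c[0],cv2.COLOR_BGR2HSV))
m=np.zeros(H.shape,bool); m[220:258,315:362]=1
[print("block",*b) for b in blobs(m&(H<19)&(S>130),c,.024,50)]
m[:]=0; m[225:254,408:437]=1
[print("stamp",*b) for b in blobs(m&((H<13)|(H>170))&(S>95),c,.01,30)]
goto(.4525,-.3252,12.6)
```

```text
block [337.9 238.2] [0.4227 0.0959] [ 0.4229  0.096  68.0173 82.6072 48.8117]
stamp [421.7 239.1] [ 0.4225 -0.1349] [ 0.4228 -0.1344 90.5167 46.7523 43.716 ]
tool dx 0.3538 dy -0.0943 z_now 0.2309 t 0.25 roll -87.7 (closing now -75.1) q6 90
```

move_arm(
  steps=[
    {"x":0.06,"y":-0.016,"z":0,"roll":-10,"jaw":1},
    {"x":0.12,"y":-0.032,"z":0,"roll":-20,"jaw":1},
    {"x":0.18,"y":-0.048,"z":0,"roll":-30,"jaw":1},
    {"x":0.24,"y":-0.064,"z":0,"roll":-40,"jaw":0.6},
    {"x":0.3,"y":-0.08,"z":0,"roll":-50,"jaw":0.4},
    {"x":0.354,"y":-0.094,"z":0.0,"roll":-60,"jaw":0.2},
    {"x":0.354,"y":-0.094,"z":0.02,"roll":-70,"jaw":0.2},
    {"x":0.354,"y":-0.094,"z":0.04,"roll":-80,"jaw":0.2},
    {"x":0.354,"y":-0.094,"z":0.06,"roll":-87.7,"jaw":0.2},
    {"x":0.354,"y":-0.094,"z":0.06,"roll":-87.7,"jaw":0.2},
  ],
)

```text
time_s: 1.5
eef_pos: [0.452, -0.3249, 0.1697]
tool_rot: [-0.002, 0.626, 0.78, -0.0]
ft_force: [0.3, 0.3, 0.7]
grip_width: 0.0514
grasp_force: 0.0
```

Run:
```python
from h import *
goto(.4525,-.3252,12.6); o=get_obs(); print(o["grip_width"],np.abs(o["dq"]).max())
c=cam("wrist"); cv2.imwrite("pics/w1.png",c[0])
H,S,V=cv2.split(cv2.cvtColor(c[0],cv2.COLOR_BGR2HSV))
[print(*b) for b in blobs((V<110)&(S>100)&((H<18)|(H>170)),c,.012,200)]
```

```text
tool dx -0.0004 dy 0.0004 z_now 0.1697 t 1.50 roll -0.1 (closing now 12.5) q6 42
0.05140910173867039 0.04657613104044842
[315.  174.9] [ 0.4503 -0.3255] [  0.4508  -0.3285 101.9722  89.3791  16.5582]
```

View pics/w1.png

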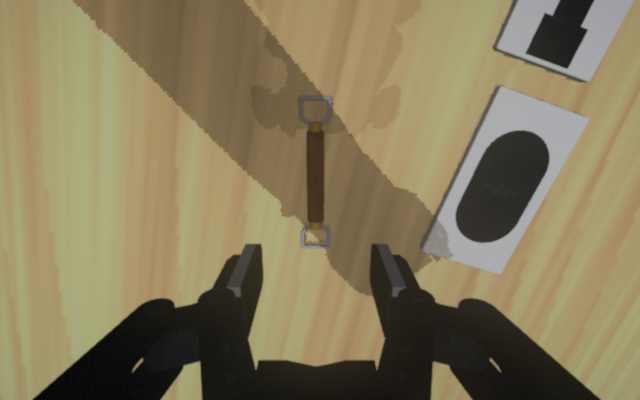

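The wrist view shows the loop tool at column 315, rows 95–248, centred between the fingers and square to them.

move_arm(
  grip_force=40,
  steps=[
    {"z":0.06,"jaw":0.2},
    {"z":0.11,"jaw":0.2},
    {"z":0.15,"jaw":0.2},
    {"z":0.164,"jaw":0.2},
    {"z":0.164,"jaw":0.0},
    {"z":0.164,"jaw":-1},
    {"z":0.164,"jaw":-1},
    {"z":0.164,"jaw":-1},
    {"z":0.164,"jaw":-1},
    {"z":0.164,"jaw":-1},
  ],
)

```text
invalid input at $.steps[0]: expected keys x, y, z, roll, jaw
```

Run:
```python
from h import *
goto(.629,-.1055,-5.3)
```

```text
tool dx 0.1766 dy 0.2197 z_now 0.1709 t 1.55 roll 17.7 (closing now 12.4) q6 42
```

move_arm(
  grip_force=40,
  steps=[
    {"x":0,"y":0,"roll":0,"z":0.06,"jaw":0.2},
    {"x":0,"y":0,"roll":0,"z":0.11,"jaw":0.2},
    {"x":0,"y":0,"roll":0,"z":0.15,"jaw":0.2},
    {"x":0,"y":0,"roll":0,"z":0.164,"jaw":0.2},
    {"x":0,"y":0,"roll":0,"z":0.164,"jaw":0.0},
    {"x":0,"y":0,"roll":0,"z":0.164,"jaw":-1},
    {"x":0,"y":0,"roll":0,"z":0.164,"jaw":-1},
    {"x":0,"y":0,"roll":0,"z":0.164,"jaw":-1},
    {"x":0,"y":0,"roll":0,"z":0.164,"jaw":-1},
    {"x":0,"y":0,"roll":0,"z":0.164,"jaw":-1},
  ],
)

```text
time_s: 2.8
eef_pos: [0.4542, -0.3266, 0.0095]
tool_rot: [0.002, 0.625, 0.78, 0.0]
ft_force: [0.6, 0.0, 7.1]
grip_width: 0.0141
grasp_force: 39.3
```

Run:
```python
from h import *
goto(.629,-.1055,-5.3)
```

```text
tool dx 0.1777 dy 0.2188 z_now 0.0095 t 2.80 roll 17.9 (closing now 12.6) q6 42
```

move_arm(
  steps=[
    {"x":0,"y":0,"roll":0,"z":-0.03,"jaw":-1},
    {"x":0.02,"y":0.03,"roll":4,"z":-0.05,"jaw":-1},
    {"x":0.055,"y":0.07,"roll":8,"z":-0.05,"jaw":-1},
    {"x":0.09,"y":0.11,"roll":12,"z":-0.05,"jaw":-1},
    {"x":0.125,"y":0.155,"roll":16,"z":-0.05,"jaw":-1},
    {"x":0.16,"y":0.195,"roll":17.9,"z":-0.05,"jaw":-1},
    {"x":0.178,"y":0.219,"roll":17.9,"z":-0.05,"jaw":-1},
    {"x":0.178,"y":0.219,"roll":17.9,"z":-0.04,"jaw":-1},
    {"x":0.178,"y":0.219,"roll":17.9,"z":-0.03,"jaw":-1},
    {"x":0.178,"y":0.219,"roll":17.9,"z":-0.03,"jaw":-1},
  ],
)

```text
time_s: 4.05
eef_pos: [0.6261, -0.105, 0.036]
tool_rot: [-0.001, 0.74, 0.673, -0.001]
ft_force: [-0.0, -0.3, -1.1]
grip_width: 0.0145
grasp_force: 39.4
```

Run:
```python
from h import *
goto(.629,-.1055,-5.3); o=get_obs(); print(o["grip_width"],o["grasp_force"],o["ft_force"])
c=cam("wrist"); cv2.imwrite("pics/w2.png",c[0])
```

```text
tool dx -0.0003 dy 0.0029 z_now 0.0360 t 4.05 roll -0.1 (closing now -5.4) q6 86
0.014487652646555391 39.35121238231659 [-0.02854126 -0.34411992 -1.09460399]
```

View pics/w2.png

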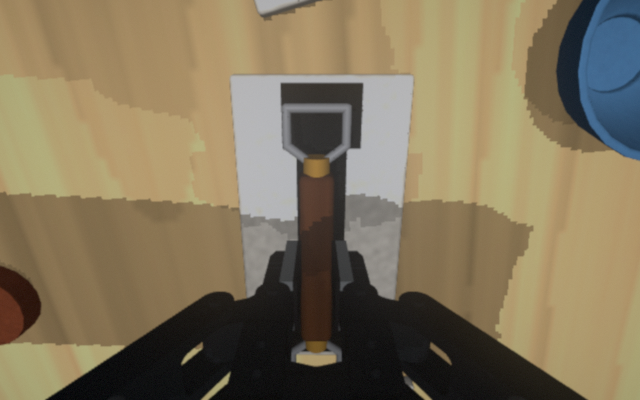

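The loop tool is held squarely over the dumb-bell outline, about 3 mm left of its centre (column 317 against about 322). I'll shift it, lower it and release.

move_arm(
  steps=[
    {"x":0,"y":0.003,"roll":0,"z":0.008,"jaw":-1},
    {"x":0,"y":0.003,"roll":0,"z":0.014,"jaw":-1},
    {"x":0,"y":0.003,"roll":0,"z":0.0165,"jaw":-1},
    {"x":0,"y":0.003,"roll":0,"z":0.0165,"jaw":-1},
    {"x":0,"y":0.003,"roll":0,"z":0.0165,"jaw":-0.4},
    {"x":0,"y":0.003,"roll":0,"z":0.0165,"jaw":0},
    {"x":0,"y":0.003,"roll":0,"z":0.0165,"jaw":0},
    {"x":0,"y":0.003,"roll":0,"z":-0.02,"jaw":0},
    {"x":0,"y":0.003,"roll":0,"z":-0.08,"jaw":0},
    {"x":0,"y":0.003,"roll":0,"z":-0.08,"jaw":0},
  ],
)

```text
time_s: 5.35
eef_pos: [0.6338, -0.1049, 0.1232]
tool_rot: [0.004, 0.739, 0.674, 0.003]
ft_force: [0.5, -0.3, -0.7]
grip_width: 0.0428
grasp_force: 0.0
```

Run:
```python
from h import *
goto(.4226,-.135,12)
```

```text
tool dx -0.0495 dy -0.2075 z_now 0.1232 t 5.35 roll -17.3 (closing now -5.3) q6 86
```

move_arm(
  steps=[
    {"x":-0.012,"y":-0.05,"roll":0,"z":0,"jaw":0.3},
    {"x":-0.024,"y":-0.1,"roll":0,"z":0,"jaw":0.3},
    {"x":-0.036,"y":-0.15,"roll":0,"z":0,"jaw":0.3},
    {"x":-0.047,"y":-0.195,"roll":0,"z":0,"jaw":0.3},
    {"x":-0.0495,"y":-0.2075,"roll":0,"z":0,"jaw":0.3},
    {"x":-0.0495,"y":-0.2075,"roll":0,"z":0,"jaw":0.3},
    {"x":-0.0495,"y":-0.2075,"roll":0,"z":0,"jaw":0.3},
  ],
)

```text
time_s: 6.22
eef_pos: [0.4209, -0.1345, 0.1173]
tool_rot: [0.0, 0.739, 0.674, 0.0]
ft_force: [-0.1, -0.2, 0.1]
grip_width: 0.0555
grasp_force: 0.0
```

Run:
```python
from h import *
goto(.4226,-.135); 
c=cam("wrist"); cv2.imwrite("pics/w3.png",c[0])
H,S,V=cv2.split(cv2.cvtColor(c[0],cv2.COLOR_BGR2HSV)); print(get_obs()["grip_width"])
[print(*b) for b in blobs((S>100)&((H<13)|(H>170)),c,.010,300)]
```

```text
tool dx -0.0003 dy 0.0018 z_now 0.1173 t 6.22
0.05521838464593715
[317.4 184.1] [ 0.4218 -0.1292] [ 4.217000e-01 -1.337000e-01  1.724285e+02  4.855220e+01  4.771200e+01]
[603.4 123.6] [ 0.6369 -0.1022] [ 0.6347 -0.109  84.657  92.5188 23.9482]
```

View pics/w3.png

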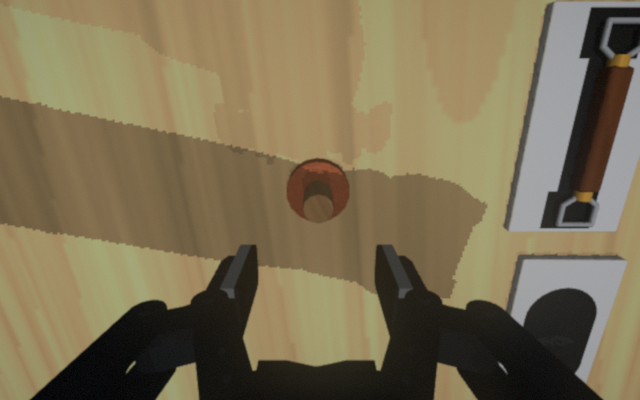

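The stamp is at px (318,190), centred between the fingers. The loop tool lies on its outline at the upper right.

move_arm(
  steps=[
    {"x":0,"y":0.001,"roll":0,"z":0.04,"jaw":0.3},
    {"x":0,"y":0.001,"roll":0,"z":0.08,"jaw":0.3},
    {"x":0,"y":0.001,"roll":0,"z":0.096,"jaw":0.3},
    {"x":0,"y":0.001,"roll":0,"z":0.096,"jaw":0},
    {"x":0,"y":0.001,"roll":0,"z":0.096,"jaw":-1},
    {"x":0,"y":0.001,"roll":0,"z":0.096,"jaw":-1},
    {"x":0,"y":0.001,"roll":0,"z":0.096,"jaw":-1},
    {"x":0,"y":0.001,"roll":0,"z":0.096,"jaw":-1},
    {"x":0,"y":0.001,"roll":0,"z":0.096,"jaw":-1},
  ],
)

```text
time_s: 7.4
eef_pos: [0.4215, -0.1348, 0.0221]
tool_rot: [0.001, 0.739, 0.674, 0.001]
ft_force: [1.4, 0.8, 5.9]
grip_width: 0.021
grasp_force: 39.7
```

Run:
```python
from h import *
goto(.639,.0985)
```

```text
tool dx 0.2524 dy 0.1950 z_now 0.0221 t 7.40
```

move_arm(
  steps=[
    {"x":0,"y":0,"roll":0,"z":-0.03,"jaw":-1},
    {"x":0.03,"y":0.02,"roll":0,"z":-0.045,"jaw":-1},
    {"x":0.07,"y":0.052,"roll":0,"z":-0.045,"jaw":-1},
    {"x":0.115,"y":0.087,"roll":0,"z":-0.045,"jaw":-1},
    {"x":0.16,"y":0.122,"roll":0,"z":-0.045,"jaw":-1},
    {"x":0.205,"y":0.157,"roll":0,"z":-0.045,"jaw":-1},
    {"x":0.24,"y":0.185,"roll":0,"z":-0.045,"jaw":-1},
    {"x":0.2524,"y":0.195,"roll":0,"z":-0.035,"jaw":-1},
    {"x":0.2524,"y":0.195,"roll":0,"z":-0.025,"jaw":-1},
    {"x":0.2524,"y":0.195,"roll":0,"z":-0.025,"jaw":-1},
  ],
)

```text
time_s: 8.65
eef_pos: [0.6359, 0.0974, 0.0445]
tool_rot: [-0.001, 0.739, 0.673, -0.002]
ft_force: [0.4, 0.8, -1.0]
grip_width: 0.0206
grasp_force: 39.6
```

Run:
```python
from h import *
goto(.639,.0985)
```

```text
tool dx 0.0013 dy 0.0029 z_now 0.0445 t 8.65
```

move_arm(
  steps=[
    {"x":0.001,"y":0.002,"roll":0,"z":0.007,"jaw":-1},
    {"x":0.001,"y":0.002,"roll":0,"z":0.0115,"jaw":-1},
    {"x":0.001,"y":0.002,"roll":0,"z":0.0115,"jaw":-1},
    {"x":0.001,"y":0.002,"roll":0,"z":0.0115,"jaw":-0.4},
    {"x":0.001,"y":0.002,"roll":0,"z":0.0115,"jaw":0.1},
    {"x":0.001,"y":0.002,"roll":0,"z":0.0115,"jaw":0.1},
    {"x":0.001,"y":0.002,"roll":0,"z":-0.02,"jaw":0.1},
    {"x":0.001,"y":0.002,"roll":0,"z":-0.08,"jaw":0.3},
    {"x":0.001,"y":0.002,"roll":0,"z":-0.09,"jaw":1},
    {"x":0.001,"y":0.002,"roll":0,"z":-0.09,"jaw":1},
  ],
)

```text
time_s: 9.9
eef_pos: [0.6409, 0.0996, 0.1373]
tool_rot: [0.001, 0.739, 0.674, 0.001]
ft_force: [-0.1, -0.5, -0.3]
grip_width: 0.0853
grasp_force: 0.0
```

Run:
```python
from h import *
goto(.4225,.096,-22)
```

```text
tool dx -0.0238 dy -0.2171 z_now 0.1373 t 9.90 roll 16.7 (closing now -5.3) q6 104
```

move_arm(
  steps=[
    {"x":-0.005,"y":-0.05,"roll":5,"z":0,"jaw":1},
    {"x":-0.01,"y":-0.1,"roll":10,"z":0,"jaw":1},
    {"x":-0.016,"y":-0.15,"roll":15,"z":0,"jaw":1},
    {"x":-0.022,"y":-0.2,"roll":16.7,"z":0,"jaw":1},
    {"x":-0.0238,"y":-0.217,"roll":16.7,"z":0.02,"jaw":1},
    {"x":-0.0238,"y":-0.217,"roll":16.7,"z":0.02,"jaw":1},
    {"x":-0.0238,"y":-0.217,"roll":16.7,"z":0.02,"jaw":1},
  ],
)

```text
time_s: 10.78
eef_pos: [0.4225, 0.0959, 0.116]
tool_rot: [-0.0, 0.829, 0.559, -0.0]
ft_force: [-0.6, -0.2, -0.3]
grip_width: 0.0853
grasp_force: 0.0
```

Run:
```python
from h import *
goto(.4225,.096,-22); 
c=cam("wrist"); cv2.imwrite("pics/w4.png",c[0])
H,S,V=cv2.split(cv2.cvtColor(c[0],cv2.COLOR_BGR2HSV)); print(get_obs()["grip_width"])
[print(*b) for b in blobs((S>140)&((H<16)|(H>170)),c,.026,300)]
```

```text
tool dx 0.0001 dy -0.0000 z_now 0.1160 t 10.78 roll -0.0 (closing now -22.0) q6 125
0.08515203204666315
[626.8 314.7] [ 0.6238 -0.0972] [ 0.6222 -0.0963 84.4806 94.9262 21.2413]
[316.5 191.1] [0.4239 0.1007] [ 0.4228  0.0979 67.9971 85.491  49.1439]
[603.   75.4] [0.6289 0.1043] [ 0.6293  0.1015 84.8677 49.095  43.9463]
```

View pics/w4.png

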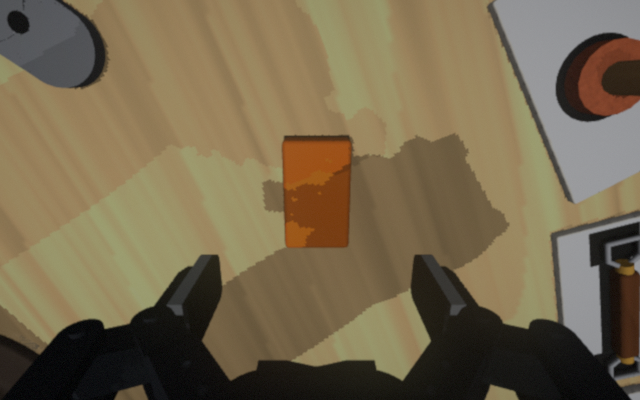

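The block is at px (317,192), square to and centred between the fingers. The stamp stands on its outline at the upper right.

move_arm(
  steps=[
    {"x":0,"y":0,"roll":0,"z":0.05,"jaw":1},
    {"x":0,"y":0,"roll":0,"z":0.09,"jaw":1},
    {"x":0,"y":0,"roll":0,"z":0.111,"jaw":1},
    {"x":0,"y":0,"roll":0,"z":0.111,"jaw":0.5},
    {"x":0,"y":0,"roll":0,"z":0.111,"jaw":-1},
    {"x":0,"y":0,"roll":0,"z":0.111,"jaw":-1},
    {"x":0,"y":0,"roll":0,"z":0.111,"jaw":-1},
    {"x":0,"y":0,"roll":0,"z":0.111,"jaw":-1},
    {"x":0,"y":0,"roll":0,"z":0.111,"jaw":-1},
  ],
)

```text
time_s: 11.95
eef_pos: [0.4232, 0.0961, 0.0065]
tool_rot: [0.001, 0.829, 0.559, 0.001]
ft_force: [0.6, -0.0, 6.4]
grip_width: 0.0489
grasp_force: 43.6
```

Run:
```python
from h import *
goto(.6225,.2995,8.2)
```

```text
tool dx 0.2632 dy 0.1085 z_now 0.0065 t 11.95 roll -30.2 (closing now -22.0) q6 125
```

move_arm(
  steps=[
    {"x":0,"y":0,"roll":0,"z":-0.03,"jaw":-1},
    {"x":0.04,"y":0.016,"roll":-5,"z":-0.045,"jaw":-1},
    {"x":0.085,"y":0.035,"roll":-10,"z":-0.045,"jaw":-1},
    {"x":0.13,"y":0.054,"roll":-16,"z":-0.045,"jaw":-1},
    {"x":0.175,"y":0.072,"roll":-22,"z":-0.045,"jaw":-1},
    {"x":0.22,"y":0.09,"roll":-28,"z":-0.045,"jaw":-1},
    {"x":0.25,"y":0.103,"roll":-30.2,"z":-0.045,"jaw":-1},
    {"x":0.263,"y":0.1085,"roll":-30.2,"z":-0.035,"jaw":-1},
    {"x":0.263,"y":0.1085,"roll":-30.2,"z":-0.025,"jaw":-1},
    {"x":0.263,"y":0.1085,"roll":-30.2,"z":-0.025,"jaw":-1},
  ],
)

```text
time_s: 13.2
eef_pos: [0.6192, 0.2976, 0.0284]
tool_rot: [-0.001, 0.655, 0.755, -0.002]
ft_force: [-0.5, -0.3, -1.1]
grip_width: 0.049
grasp_force: 42.7
```

Run:
```python
from h import *
goto(.6225,.2995,8.2)
```

```text
tool dx 0.0014 dy 0.0035 z_now 0.0284 t 13.20 roll -0.1 (closing now 8.1) q6 108
```

move_arm(
  steps=[
    {"x":0.001,"y":0.002,"roll":0,"z":0.007,"jaw":-1},
    {"x":0.001,"y":0.002,"roll":0,"z":0.0112,"jaw":-1},
    {"x":0.001,"y":0.002,"roll":0,"z":0.0112,"jaw":-1},
    {"x":0.001,"y":0.002,"roll":0,"z":0.0112,"jaw":0.5},
    {"x":0.001,"y":0.002,"roll":0,"z":0.0112,"jaw":1},
    {"x":0.001,"y":0.002,"roll":0,"z":0.0112,"jaw":1},
    {"x":0.001,"y":0.002,"roll":0,"z":0.0112,"jaw":1},
    {"x":0.001,"y":0.002,"roll":0,"z":-0.03,"jaw":1},
    {"x":0.001,"y":0.002,"roll":0,"z":-0.09,"jaw":1},
    {"x":0.001,"y":0.002,"roll":0,"z":-0.09,"jaw":1},
  ],
)

```text
time_s: 14.45
eef_pos: [0.6257, 0.3016, 0.1267]
tool_rot: [0.002, 0.655, 0.756, 0.005]
ft_force: [0.7, -1.2, 0.3]
grip_width: 0.0854
grasp_force: 0.0
```

Run:
```python
from h import *
goto(.421,.3403,7.2)
```

```text
tool dx 0.0674 dy -0.1971 z_now 0.1267 t 14.45 roll 1.0 (closing now 8.2) q6 108
```

move_arm(
  steps=[
    {"x":0.017,"y":-0.05,"roll":0,"z":0,"jaw":1},
    {"x":0.034,"y":-0.1,"roll":0,"z":0,"jaw":1},
    {"x":0.051,"y":-0.15,"roll":0,"z":0,"jaw":1},
    {"x":0.064,"y":-0.187,"roll":1,"z":0,"jaw":1},
    {"x":0.0674,"y":-0.197,"roll":1,"z":0,"jaw":1},
    {"x":0.0674,"y":-0.197,"roll":1,"z":0,"jaw":1},
    {"x":0.0674,"y":-0.197,"roll":1,"z":0,"jaw":1},
  ],
)

```text
time_s: 15.32
eef_pos: [0.4195, 0.3389, 0.1202]
tool_rot: [0.0, 0.662, 0.75, 0.0]
ft_force: [0.4, -0.1, 0.4]
grip_width: 0.0855
grasp_force: 0.0
```

Run:
```python
from h import *
goto(.421,.3403,7.2)
c=cam("wrist"); cv2.imwrite("pics/w5.png",c[0])
H,S,V=cv2.split(cv2.cvtColor(c[0],cv2.COLOR_BGR2HSV))
[print(*b) for b in blobs((S>90)&(H>40)&(H<85),c,.012,300)]
```

```text
tool dx 0.0012 dy 0.0017 z_now 0.1202 t 15.32 roll -0.1 (closing now 7.1) q6 122
[318.6 182.3] [0.4201 0.3458] [  0.4206   0.3424  96.482  104.5377  53.7221]
[165.5  21.7] [0.3026 0.4457] [  0.3119   0.4425   7.1277 142.8131  34.6591]
```

View pics/w5.png

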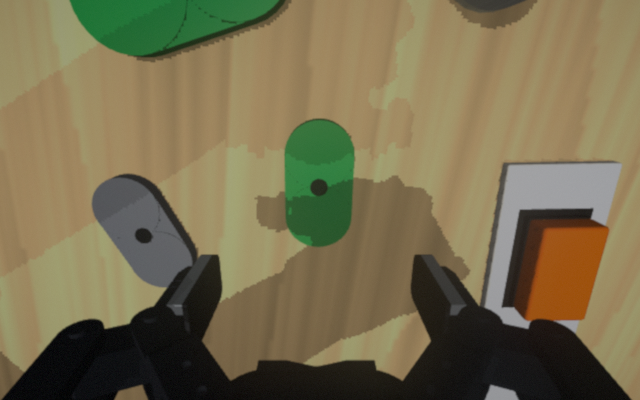

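The small green rib has its dot at px (319,187) and is square to the fingers. The grey one is well clear of them, and the block is on its outline at the right.

move_arm(
  steps=[
    {"x":0.002,"y":0.001,"roll":0,"z":0.05,"jaw":1},
    {"x":0.002,"y":0.001,"roll":0,"z":0.09,"jaw":1},
    {"x":0.002,"y":0.001,"roll":0,"z":0.119,"jaw":1},
    {"x":0.002,"y":0.001,"roll":0,"z":0.119,"jaw":0.5},
    {"x":0.002,"y":0.001,"roll":0,"z":0.119,"jaw":-1},
    {"x":0.002,"y":0.001,"roll":0,"z":0.119,"jaw":-1},
    {"x":0.002,"y":0.001,"roll":0,"z":0.119,"jaw":-1},
    {"x":0.002,"y":0.001,"roll":0,"z":0.119,"jaw":-1},
    {"x":0.002,"y":0.001,"roll":0,"z":0.119,"jaw":-1},
  ],
)

```text
time_s: 16.5
eef_pos: [0.4199, 0.3416, 0.0024]
tool_rot: [0.0, 0.661, 0.75, 0.001]
ft_force: [0.2, -1.0, 7.2]
grip_width: 0.0522
grasp_force: 42.6
```

Run:
```python
from h import *
goto(.6275,-.3007,-5.9); goto(.45,-.3,-5.9)
```

```text
tool dx -0.6632 dy 0.1257 z_now 0.0024 t 16.50 roll 13.1 (closing now 7.2) q6 122
tool dx -0.6403 dy -0.0503 z_now 0.0024 t 16.50 roll 13.1 (closing now 7.2) q6 122
```

move_arm(
  grip_force=60,
  steps=[
    {"x":0,"y":0,"roll":0,"z":0,"jaw":-1},
    {"x":0,"y":0,"roll":0,"z":-0.025,"jaw":-1},
    {"x":-0.03,"y":-0.003,"roll":0,"z":-0.045,"jaw":-1},
    {"x":-0.08,"y":-0.006,"roll":2,"z":-0.045,"jaw":-1},
    {"x":-0.13,"y":-0.01,"roll":4,"z":-0.045,"jaw":-1},
    {"x":-0.18,"y":-0.012,"roll":6,"z":-0.045,"jaw":-1},
    {"x":-0.23,"y":-0.015,"roll":8,"z":-0.045,"jaw":-1},
    {"x":-0.28,"y":-0.018,"roll":10,"z":-0.045,"jaw":-1},
    {"x":-0.33,"y":-0.02,"roll":12,"z":-0.045,"jaw":-1},
    {"x":-0.38,"y":-0.025,"roll":13.1,"z":-0.045,"jaw":-1},
  ],
)

```text
time_s: 17.75
eef_pos: [0.4417, -0.0406, 0.0464]
tool_rot: [0.0, 0.743, 0.67, 0.0]
ft_force: [1.0, -0.2, -1.9]
grip_width: 0.0516
grasp_force: 63.4
```

Run:
```python
from h import *
goto(.6275,-.3007,-5.9)
```

```text
tool dx -0.2395 dy 0.2117 z_now 0.0464 t 17.75 roll -0.0 (closing now -5.9) q6 91
```

move_arm(
  steps=[
    {"x":-0.05,"y":0.015,"roll":0,"z":0,"jaw":-1},
    {"x":-0.1,"y":0.04,"roll":0,"z":0,"jaw":-1},
    {"x":-0.15,"y":0.08,"roll":0,"z":0,"jaw":-1},
    {"x":-0.19,"y":0.12,"roll":0,"z":0,"jaw":-1},
    {"x":-0.22,"y":0.165,"roll":0,"z":0,"jaw":-1},
    {"x":-0.235,"y":0.2,"roll":0,"z":0,"jaw":-1},
    {"x":-0.2395,"y":0.2117,"roll":0,"z":0.01,"jaw":-1},
    {"x":-0.2395,"y":0.2117,"roll":0,"z":0.02,"jaw":-1},
    {"x":-0.2395,"y":0.2117,"roll":0,"z":0.02,"jaw":-1},
    {"x":-0.2395,"y":0.2117,"roll":0,"z":0.02,"jaw":-1},
  ],
)

```text
time_s: 19.0
eef_pos: [0.6268, -0.2983, 0.0266]
tool_rot: [-0.0, 0.743, 0.67, -0.0]
ft_force: [-0.1, 0.6, -0.6]
grip_width: 0.0517
grasp_force: 63.4
```

Run:
```python
from h import *
goto(.6275,-.3007,-5.9)
c=cam("wrist"); cv2.imwrite("pics/w6.png",c[0])
```

```text
tool dx -0.0023 dy 0.0009 z_now 0.0266 t 19.00 roll 0.0 (closing now -5.9) q6 70
```

View pics/w6.png

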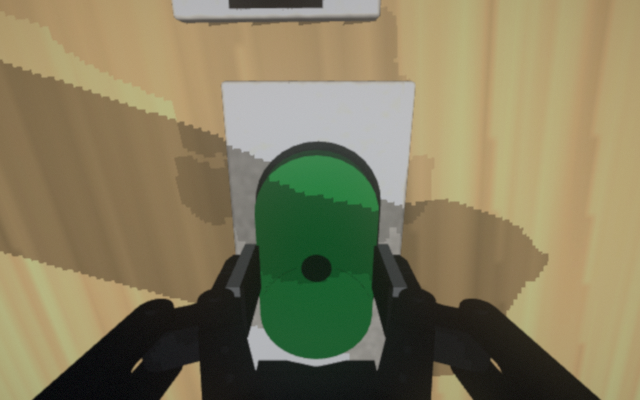

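The rib (dot at (316,268)) is held over its outline and lined up with it. I'll lower and release it.

move_arm(
  steps=[
    {"x":-0.002,"y":0.001,"roll":0,"z":0.008,"jaw":-1},
    {"x":-0.002,"y":0.001,"roll":0,"z":0.0135,"jaw":-1},
    {"x":-0.002,"y":0.001,"roll":0,"z":0.0135,"jaw":-1},
    {"x":-0.002,"y":0.001,"roll":0,"z":0.0135,"jaw":0.5},
    {"x":-0.002,"y":0.001,"roll":0,"z":0.0135,"jaw":1},
    {"x":-0.002,"y":0.001,"roll":0,"z":0.0135,"jaw":1},
    {"x":-0.002,"y":0.001,"roll":0,"z":0.0135,"jaw":1},
    {"x":-0.002,"y":0.001,"roll":0,"z":-0.04,"jaw":1},
    {"x":-0.002,"y":0.001,"roll":0,"z":-0.1,"jaw":1},
    {"x":-0.002,"y":0.001,"roll":0,"z":-0.12,"jaw":1},
  ],
)

```text
time_s: 20.3
eef_pos: [0.6301, -0.3019, 0.1514]
tool_rot: [0.003, 0.743, 0.67, 0.001]
ft_force: [0.6, -0.8, -0.8]
grip_width: 0.0858
grasp_force: 0.0
```

move_arm(
  steps=[
    {"x":0,"y":-0.06,"roll":0,"z":0,"jaw":1},
    {"x":0,"y":-0.12,"roll":0,"z":0,"jaw":1},
    {"x":0,"y":-0.18,"roll":0,"z":0,"jaw":1},
    {"x":0,"y":-0.24,"roll":0,"z":0,"jaw":1},
    {"x":0,"y":-0.3,"roll":0,"z":0,"jaw":1},
    {"x":0,"y":-0.3,"roll":0,"z":0,"jaw":1},
    {"x":0,"y":-0.3,"roll":0,"z":0,"jaw":1},
  ],
)

```text
time_s: 21.18
eef_pos: [0.3304, -0.2707, 0.1469]
tool_rot: [0.001, 0.743, 0.669, 0.0]
ft_force: [0.7, -1.0, 0.1]
grip_width: 0.0855
grasp_force: 0.0
```

Run:
```python
from h import *
c=cam("top"); f=c[0]; H,S,V=cv2.split(cv2.cvtColor(f,cv2.COLOR_BGR2HSV))
roi=np.zeros(H.shape,bool); roi[140:192,230:520]=1
for n,m,z in(("green",(H>40)&(H<85)&(S>90),.022),("red/orange",((H<18)|(H>172))&(S>120)&(V>40),.028)):
    print(n); [print("  ",*b) for b in blobs(m&roi,c,z,30)]
cv2.imwrite("pics/end.png",cv2.resize(f[90:200,220:530],None,fx=2.5,fy=2.5,interpolation=cv2.INTER_CUBIC))
```

```text
green
   [480.  165.6] [ 0.6268 -0.2983] [  0.627   -0.298   83.1988 105.4055  55.3193]
red/orange
   [264.9 165.2] [0.6217 0.2989] [ 0.6217  0.299  98.0242 86.2663 50.8579]
   [337.  160.2] [0.6375 0.0991] [ 0.6381  0.0992  0.2958 45.2164 44.3824]
```

View pics/end.png

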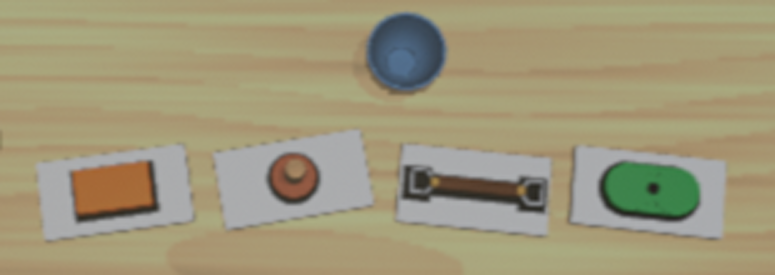

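The final view shows all four tools centred on and aligned with their outlines: block (113,190), stamp (294,177), loop tool (476,187) and rib (652,188). The bowl is undisturbed.

```bash
python3 -c "
from cell import *
print(job_done())"
```

```text
the job is handed in; nothing more can be done
None
```

I set all four tools down on their own boards and handed the job in at about 21 s. In the last overhead picture, block, stamp and rib measured within about 3 mm of centre and the loop tool looked centred by eye; I did not move the jar or bowl, and the judge's verdict was not shown.

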